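Sort the stand parts, then hold the spring clip open on the contents card

TASK

Finish packing the stand kit: lay the two loose clamp blocks and the loose rod in the free part of the tray that already holds their own kind, setting them down rather than dropping them. Then squeeze the spring clip's tails so that it gapes, lift it, and bring its open jaws level around the free upright edge of the contents card near mid-height, the edge about half-way into the jaws and neither jaw touching the card. Finish while holding it there, squeezed open and still, ready for a list to be slipped in; leave everything else on the table where it is.

Things in the scene. Friction and masses are not known exactly. Their poses are not given: they have to be found in the camera images.
- tray_rods: fixed open cream tray, 180 (its x) x 160 (its y) x 40 high, walls and floor 5 thick, that already holds three rods lying along its y, fixed in it, in its far half (its x +25 to +85). Origin: centre of its underside; x points away from the robot at yaw 0 (yaw within 0.1). The two trays may change places
- tray_rods_space (a point): centre of the free half of the rod tray's floor, on the floor's upper side; free for 45 either way along the tray's x and 75 either way along its y; axes as the tray
- tray_blocks: fixed open cream tray of the same make that already holds three clamp blocks, fixed in it, in its far half (its x +30 to +85). Origin: centre of its underside; x points away from the robot at yaw 0 (yaw within 0.1)
- tray_blocks_space (a point): centre of the free half of the block tray's floor, on the floor's upper side; free for 45 either way along the tray's x and 75 either way along its y; axes as the tray
- block_a_center (a point): loose grey cast clamp block, 40 (its x) x 30 (its y) x 28 high, about 120 g, with a thumbscrew standing 14 out of its +x face. Point: centre of the casting, 14 above its underside. Grip it across its y (30 wide)
- block_b_center (a point): a second clamp block like block_a, same axes and point
- rod_center (a point): loose steel rod lying along its own x, 100 long, 12 thick, with a 16 square dark collar 14 long on each end that keeps it from rolling; about 100 g. Point: its middle, 8 above its underside. Grip the bare middle across its y (12 wide)
- clip_center (a point): grey steel spring clip lying on its side, pin upright, 32 high, about 80 g. Point: on the pin's axis, 16 above its underside; it stays midway between the two sides, which move alike. x points from pin to jaws, y across, z along the pin (up). Jaws end at x = +60. Fully squeezed, they gape about 15 at x = +20, 21 at +30, 30 at +45, 35 at the tips
- clip_tails (a point): where to squeeze the clip, midway between its tails, 45 behind clip_center (x = -45), same axes. The tails reach back to x = -52 shut (57 over their splayed ends) and x = -58 fully squeezed (then parallel, 26 over their outer faces). Squeezing across y takes about 4 N a side at first, 9 N fully open, against a hard stop
- clip_left (a joint): how far each side of the clip has swung open: 0 shut (the spring holds it there), 0.28 fully squeezed
- card: stiff white contents card, 5 thick, fixed upright in a wooden post on a fixed dark metal foot (100 x 80 x 18 high). Origin: on the table below the post. The card stands in the body's y-z plane, from the post at y = 0 to its free edge at y = -100, and from 20 to 150 above the table; the foot reaches from y = -20 to +60. Yaw within 0.25
- card_edge (a point): middle of the card's free upright edge (the robot's right-hand edge), 85 above the table. y points from this edge into the card (towards the post), x is square to the card's face, z up
- weight: bystander: brass cylinder weight, 36 across, 32 tall, standing between the tray area and the card. Origin: centre of its underside
- collar: bystander: flat steel ring, 52 across, 18 high, lying in front of the card. Origin: centre of its underside
- handknob: bystander: black knob, 30 across, 30 tall, near the robot on its right. Origin: centre of its underside
- driver: bystander: screwdriver with a wooden handle, 180 long, lying near the robot on its left. Origin: on its axis in the middle of its length, at its underside
- jar: bystander: small glass jar with steel cap, 50 across, 70 tall. Origin: centre of its underside
- beaker: bystander: open glass beaker, 64 across, 80 tall, at the back. Origin: centre of its underside
- ruler: bystander: flat wooden ruler, 30 x 300 x 6, lying along y at the back behind the trays. Origin: centre of its underside

How it is judged:
On the way, in this order (a step that is already met when the one before it is completed fails the run):
1. both clamp blocks lie in the block tray and the rod in the rod tray, let go and at rest (x of block_a_center in the frame of tray_blocks between -0.085 and 0.085 m and y of block_a_center in the frame of tray_blocks between -0.075 and 0.075 m and z of block_a_center in the frame of tray_blocks between 0 and 0.055 m and contact force between the fingers and block_a below 0.1 N and x of block_b_center in the frame of tray_blocks between -0.085 and 0.085 m and y of block_b_center in the frame of tray_blocks between -0.075 and 0.075 m and z of block_b_center in the frame of tray_blocks between 0 and 0.055 m and contact force between the fingers and block_b below 0.1 N and x of rod_center in the frame of tray_rods between -0.085 and 0.085 m and y of rod_center in the frame of tray_rods between -0.075 and 0.075 m and z of rod_center in the frame of tray_rods between 0 and 0.055 m and contact force between the fingers and rod below 0.1 N and linear speed of each of block_a, block_b, rod below 0.03 m/s), for 0.2 s.
2. the clip is squeezed open and lifted off the table (value of joint clip_left above 0.2 rad and height (world z) of clip_center above 0.04 m and contact force between the fingers and clip above 2 N), for 0.2 s.
At the end, for the whole second after the job is handed in: Parts lie at rest in their own trays. The fingers hold the clip over 0.2 rad open, over 45 mm up, level and in line with the card within 0.3 rad, still; the card edge is 18-48 mm ahead of the pin, within 10 mm of the middle, its mid-height within 35 mm, card untouched (under 0.3 N) (all of step 1 and value of joint clip_left above 0.2 rad and x of card_edge in the frame of clip_center between 0.018 and 0.048 m and y of card_edge in the frame of clip_center between -0.01 and 0.01 m and z of card_edge in the frame of clip_center between -0.035 and 0.035 m and angle between the x axis of clip_center and the y axis of card_edge, either way round below 0.3 rad and angle between clip_center's own z axis and vertical below 0.3 rad and contact force between clip and card below 0.3 N and contact force between the fingers and clip above 2 N and height (world z) of clip_center above 0.045 m and linear speed of clip below 0.03 m/s); the arm keeps its last pose, push and grip.
It fails at once if a piece is dropped from a height instead of set down ((height (world z) of block_a_center above 0.1 m and contact force between the fingers and block_a below 0.02 N) or (height (world z) of block_b_center above 0.1 m and contact force between the fingers and block_b below 0.02 N) or (height (world z) of rod_center above 0.1 m and contact force between the fingers and rod below 0.02 N)).
It fails at once if the clip is rammed into the card (contact force between clip and card above 12 N).
It fails at once if a bystander is moved more than 40 mm (distance of any of weight, collar, handknob, driver, jar, beaker, ruler from where it was at the start of the episode above 0.04 m).
It also fails if it takes over 67 s, if anything falls off the work surface, if the arm or the gripper's body presses on something with over 40 N, if the wrist force passes 120 N, or if a joint passes its speed limit or range.

ROBOT

A 6-joint arm with a two-finger parallel gripper is mounted at the origin on the work surface. World frame = base frame: x ahead of the robot, y to its left, z up, the work surface at z = 0. Lengths are in m, angles in rad, forces in N, time in s.
With the tool pointing down it reaches from about 0.3 to 0.775 m from the base axis. Payload 14.6 kg.
Tool frame: the origin (TCP) lies on the mounting face of the last link; the fingertips stand 173 mm ahead of it and the grasp point (between the pads) lies 155 mm ahead of it; y points along the fingers, z is the direction in which the jaws open and shut, and the axes are right-handed (so a half turn about y gives the same grasp; the last joint's range is limited). The gripper opens to 85 mm and grips with 20 to 120 N. Pads are 22 mm wide; open, the fingers measure 114 mm over their backs; the gripper's body (76 mm by 85 mm) begins 54 mm behind the grasp point. The pads swing forward as they close: fully open they stand 13 mm farther back than shut.
Start: joints at [-1.293, 0.3, 1.521, -0, 1.321, -0.067], TCP at [0.186, -0.518, 0.405] pointing down, gripper open.
Joint ranges: [-3.03, 3.03], [-0.79, 2.21], [0.23, 2.52], [-1.04, 4.18], [0, 3.07], [-2.55, 2.55]. Speed limits (rad/s): [2.22, 2.22, 2.57, 3.14, 3.14, 3.14].

INTERFACE

Orientations are given as a rotation vector (axis times angle).
In Python, from station import get_state, read_camera, bot gives the robot as it stands.
- The arm moves only by the tool step_arm, never from a script. Its argument "series" is a list of rows, each a list of 6 numbers: the shift along the world's x, y, z in m, then the turn, a rotation vector about the world's x, y, z in rad. A call has 1 to 8 rows; each row is the pose to reach, as a shift and turn from the pose commanded when the call began; what a row does not reach only later rows make up. A row lasts 1/8 s, in which the tool goes at most 62.5 mm and 10.7 degrees, less where a joint would pass 70% of its speed; a pose out of reach is approached as far as the arm can. A call with a gripper value outside its range is refused whole. "claw" is the opening, from 0 (shut) to 1 (fully open), set as the call begins (left out, the last holds). The fingers move at their own pace and stop on an object; "grip_force" is the grip in N (left out, the last holds). Time passes only in rows, so rows that repeat a pose let the fingers close. It gives the time, the measured TCP pose, the force and the opening at its end, in the units of the state.
- get_state(): the state, without advancing time (a new reading comes with each control period).
- read_camera(name): name is "side" or "top" or "wrist"; returns a dict with "img" (384x512x3 uint8, blue, green, red), "fx", "fy", "cx", "cy" (pixels), "k1" (the pictures are not rectified: a ray, as slopes to the right and down, at radius r is drawn at 1 + k1 r^2 times it, then the intrinsics apply), "rvec" (rotation vector, rad) and "tvec" (3), from world to camera coordinates, as OpenCV has them; the wrist camera has in their place "T_tool_cam" (4x4, takes a point from camera to tool coordinates, whose origin is the TCP and whose axes are the tool frame's). Camera axes: x right, y down, z forward; pixel columns grow to the right and rows downward; lengths in m; the calibration is good to about 2 mm. A picture is of the moment at which its call begins: read the wrist's pose just before it. There is no depth.
- bot.job_done(): hands the job in, once; it reports no verdict.
The state is a dict: "t": time; "joint_pos": joint angles; "qd": joint speeds; "tau": joint torques, N m; "eef_pos": TCP position; "tcp_rot": TCP orientation; "force": force on the tool from outside, world axes, zero at the start; "moment": the same for the moment, N m; "finger_gap": opening from 0.0 (shut) to 1.0 (fully open).
Only numpy, scipy, OpenCV 4.12 (cv2) and the standard library are available. Lean on these libraries where they do the work, as an engineer would, in place of code of your own. Each camera call takes 0.05 s, during which the arm holds its last target.

## Working session

There is one attempt and no reset: what is moved stays moved. The work goes in short steps, Python scripts to look and compute and a tool call to move; the robot and the scene stay as the last step left them, time stands still between calls to the robot, and variables do not carry over. Pictures are saved under pics/ and viewed, and the job is handed in when it is done.

Besides the shell and the picture viewer there is one more tool, called after "Call:" in YAML: its name, and indented under it one key for each argument. step_arm: Moves the arm, as the interface text tells. Its arguments: {"type":"object","properties":{"series":{"type":"array"},"claw":{"type":"number"},"grip_force":{"type":"number"}},"required":["series"]}

```bash
mkdir -p pics; ls
python3 - <<'E'
from station import get_state, read_camera, bot
import cv2
s=get_state(); print(s)
for n in ["side","top","wrist"]:
    c=read_camera(n); cv2.imwrite(f"pics/{n}0.png",c["img"]); print(n,{k:v for k,v in c.items() if k!="img"})
E
```

```text
pics
{'t': 0.0, 'joint_pos': array([-1.29263988e+00,  3.00457519e-01,  1.52160204e+00,  1.55900694e-05,
        1.32069812e+00, -6.66203829e-02]), 'qd': array([ 0.0010492 , -0.00013562, -0.00022515, -0.00030701, -0.00054707,
        0.00095769]), 'tau': array([-2.90682896e-03, -5.43513143e+01, -3.61795127e+01, -1.86284046e-04,
        4.06204708e-03, -3.13352621e-05]), 'eef_pos': array([ 0.18586947, -0.51759926,  0.40411978]), 'tcp_rot': array([-0.35429017,  2.03536728, -2.03297193]), 'force': array([-0.45466091,  0.55319671, -0.61377287]), 'moment': array([-0.00589067, -0.00202614, -0.03773814]), 'finger_gap': 1.0028999536905823}
side {'fx': 408.39154053604244, 'fy': 408.39154053604244, 'cx': 251.51709716738347, 'cy': 191.3770317598191, 'k1': 0.04820770856388117, 'rvec': array([ 0.30858785, -2.79215994,  1.17982133]), 'tvec': array([0.56192593, 0.13355619, 0.93847003])}
top {'fx': 386.34485000048954, 'fy': 386.34485000048954, 'cx': 256.99885410226585, 'cy': 199.7227382735669, 'k1': -0.09306371857289807, 'rvec': array([ 2.19950378, -2.17188603,  0.04753745]), 'tvec': array([0.0271008 , 0.54319393, 0.91086857])}
wrist {'fx': 309.19278286162887, 'fy': 309.19278286162887, 'cx': 253.04017071190333, 'cy': 194.3221073456322, 'k1': -0.014128757153827286, 'T_tool_cam': array([[-2.33191242e-05,  9.59244859e-01,  2.82576184e-01,
        -7.37838414e-02],
       [-3.83010084e-04, -2.82576172e-01,  9.59244786e-01,
         3.16868206e-02],
       [ 9.99999926e-01, -8.58607795e-05,  3.73989882e-04,
        -6.40090386e-04],
       [ 0.00000000e+00,  0.00000000e+00,  0.00000000e+00,
         1.00000000e+00]])}
```

Run:
```python
import cv2
for n in ["side","top"]:
    i=cv2.imread(f"pics/{n}0.png"); cv2.imwrite(f"pics/{n}0b.png",cv2.resize(i,(800,600),interpolation=cv2.INTER_CUBIC))
```

```text
(no output)
```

View pics/top0b.png

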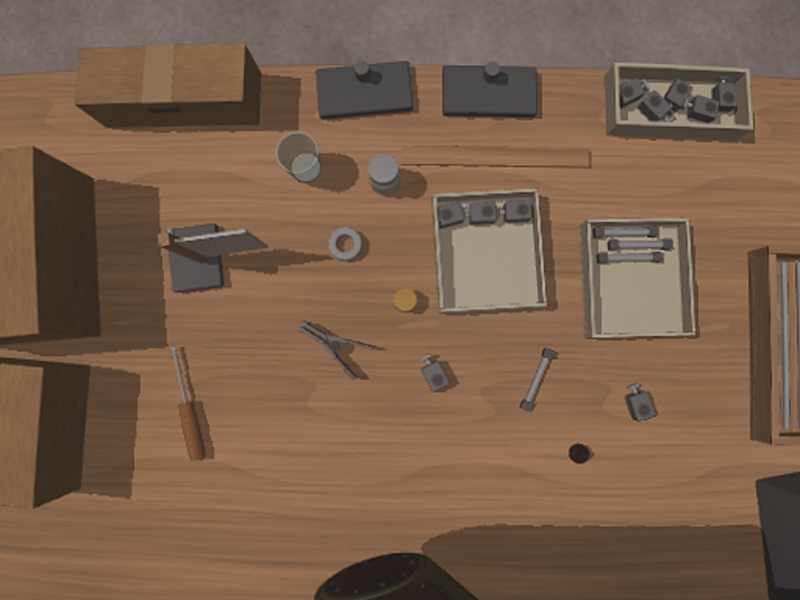

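View pics/side0b.png

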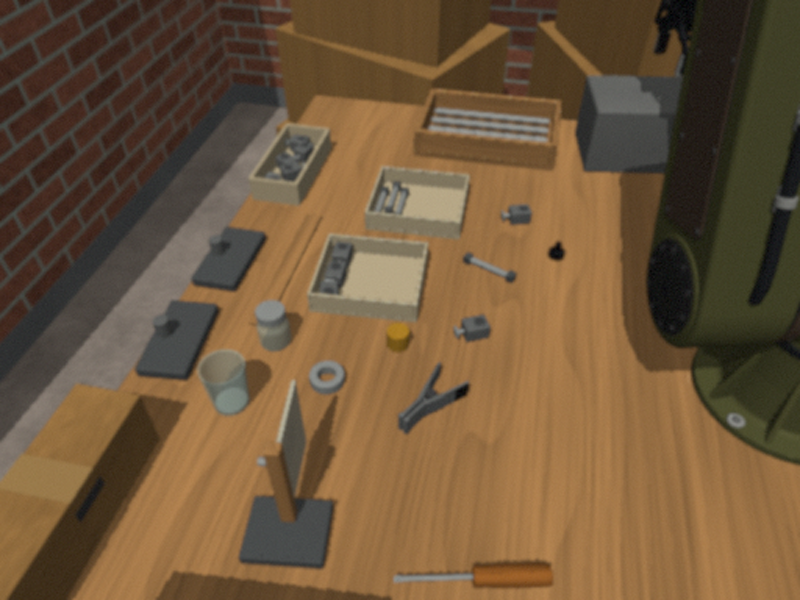

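View pics/wrist0.png

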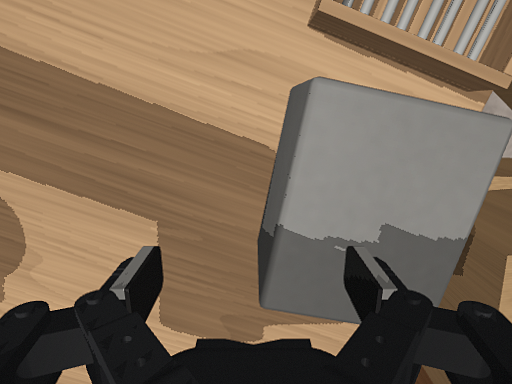

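```bash
cat > h.py <<'E'
from station import get_state, read_camera, bot
import cv2, numpy as np
from scipy.spatial.transform import Rotation as R
def cam(name):
    s=get_state(); c=read_camera(name)
    if name=="wrist":
        T=np.eye(4);T[:3,:3]=R.from_rotvec(s["tcp_rot"]).as_matrix();T[:3,3]=s["eef_pos"]
        M=T@c["T_tool_cam"]; c["C"]=M[:3,3]; c["Rwc"]=M[:3,:3]
    else:
        Rm=R.from_rotvec(c["rvec"]).as_matrix(); c["Rwc"]=Rm.T; c["C"]=-Rm.T@c["tvec"]
    c["K"]=np.array([[c["fx"],0,c["cx"]],[0,c["fy"],c["cy"]],[0,0,1]]); c["d"]=np.array([c["k1"],0,0,0.])
    return c
def rays(c,p):
    u=cv2.undistortPoints(np.array(p,float).reshape(-1,1,2),c["K"],c["d"]).reshape(-1,2)
    return np.c_[u,np.ones(len(u))]@c["Rwc"].T
def onz(c,p,z):
    d=rays(c,p); return c["C"]+d*((z-c["C"][2])/d[:,2])[:,None]
def tri(c1,p1,c2,p2):
    a=rays(c1,[p1])[0];b=rays(c2,[p2])[0]
    s=np.linalg.lstsq(np.c_[a,-b],c2["C"]-c1["C"],rcond=None)[0]
    x=c1["C"]+a*s[0];y=c2["C"]+b*s[1]; return (x+y)/2,np.linalg.norm(x-y)
def proj(c,X):
    Rm=c["Rwc"].T; return cv2.projectPoints(np.array(X,float).reshape(-1,1,3),cv2.Rodrigues(Rm)[0],-Rm@c["C"],c["K"],c["d"])[0].reshape(-1,2)
def zoom(img,x0,y0,x1,y1,fn,k=4):
    o=cv2.resize(img[y0:y1,x0:x1],None,fx=k,fy=k,interpolation=cv2.INTER_CUBIC); cv2.imwrite(fn,o)
E
python3 - <<'E'
from h import *
c=cam("top"); im=c["img"]; hsv=cv2.cvtColor(im,cv2.COLOR_BGR2HSV)
m=((hsv[...,1]<70)).astype(np.uint8)
n,l,st,ce=cv2.connectedComponentsWithStats(m)
for i in range(1,n):
    if st[i,4]>40: print(i,st[i],ce[i].round(1),onz(c,[ce[i]],0.014)[0].round(3))
zoom(im,180,190,310,250,"pics/z1.png",6); zoom(im,260,210,430,275,"pics/z2.png",4)
zoom(im,95,130,185,190,"pics/z3.png",6);zoom(im,270,110,460,225,"pics/z4.png",4)
E
```

```text
1 [    0     0   512    89 28605] [292.2  31.6] [ 0.967 -0.049  0.014]
2 [95 69 21  3 52] [104.6  69.9] [0.867 0.424 0.014]
3 [176  84  30  33 692] [191.5  99.7] [0.788 0.199 0.014]
4 [236  98  20  27 435] [245.5 111. ] [0.76  0.065 0.014]
5 [ 277  121   73   79 5178] [312.6 160.1] [ 0.641 -0.099  0.014]
6 [ 372  139   73   77 5257] [407.7 177.4] [ 0.602 -0.332  0.014]
7 [ 107  143   64   44 1500] [131.2 163. ] [0.629 0.344 0.014]
8 [210 145  22  22 290] [220.5 155.7] [0.649 0.124 0.014]
10 [499 167   7 107 452] [502.3 220.9] [ 0.498 -0.574  0.014]
11 [509 167   3 107 170] [510.6 208.9] [ 0.528 -0.597  0.014]
13 [498 189   2  82  86] [498.1 230.8] [ 0.473 -0.563  0.014]
14 [191 206  48  36 288] [211.4 219.7] [0.494 0.143 0.014]
15 [109 222  11  36  94] [114.1 238.6] [0.444 0.381 0.014]
16 [333 223  22  40 232] [343.4 242.4] [ 0.443 -0.174  0.014]
17 [269 227  19  24 242] [277.8 239.1] [ 0.449 -0.017  0.014]
18 [400 245  19  24 281] [409.  258.1] [ 0.406 -0.334  0.014]
24 [ 484  302   28   82 1902] [499.5 341.4] [ 0.2   -0.569  0.014]
32 [209 358  59  25 444] [240.2 372.1] [0.13  0.069 0.014]
```

View pics/z1.png

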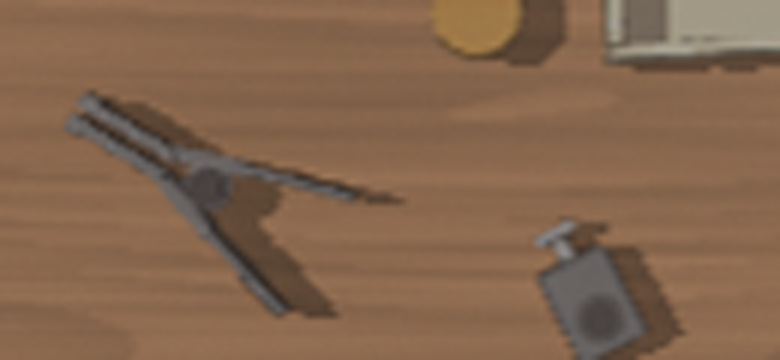

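View pics/z2.png

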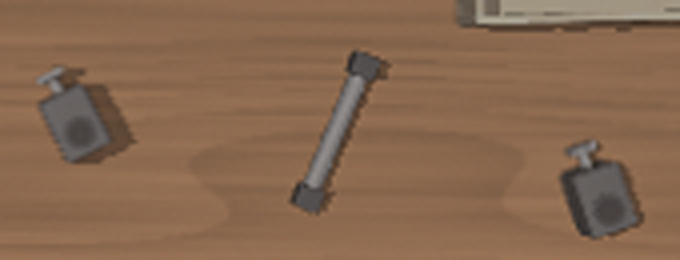

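View pics/z3.png

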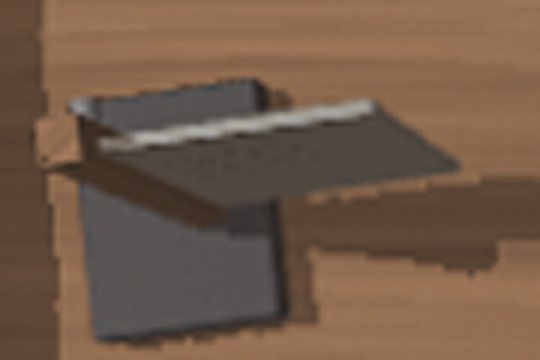

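View pics/z4.png

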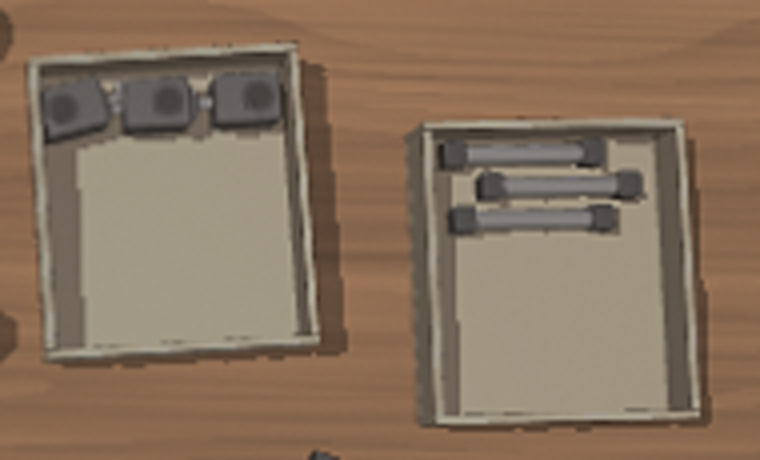

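Run:
```python
from h import *
c=cam("top")
Z=lambda pts,x0,y0,k,z: onz(c,[(x0+a/k-0.4,y0+b/k-0.4) for a,b in pts],z)
f=lambda n,a:print(n,a[:,:2].round(4).tolist())
f("clip tips,pin,tails",Z([(90,97),(70,125),(208,186),(350,193),(283,310)],180,190,6,.032))
for n,p in [("BL",[(30,60),(297,45),(318,342),(46,358)]),("RD",[(424,124),(683,121),(700,413),(430,424)])]:
    a=Z(p,270,110,4,.04); f(n,a); m=a.mean(0); ex=(a[0]+a[1]-a[2]-a[3]); ey=a[0]+a[3]-a[1]-a[2]
    print(m.round(4),"yaw",np.arctan2(ex[1],ex[0]),np.arctan2(-ey[0],ey[1]),np.linalg.norm(ex)/2,np.linalg.norm(ey)/2)
f("blockL",Z([(40,105),(88,84),(110,145),(70,162)],260,210,4,.028))
f("blockR",Z([(574,168),(624,158),(637,223),(592,237)],260,210,4,.028))
f("rod ends",Z([(365,60),(311,193)],260,210,4,.016))
f("rod bar",Z([(356,88),(320,178)],260,210,4,.014))
f("card edge top",Z([(373,103),(105,145)],95,130,6,.15)); f("card edge bot",Z([(460,165)],95,130,6,.02))
```

```text
clip tips,pin,tails [[0.5258, 0.1811], [0.5146, 0.1888], [0.4914, 0.1338], [0.4894, 0.0779], [0.4433, 0.1035]]
BL [[0.7203, -0.0117], [0.7317, -0.1704], [0.5549, -0.182], [0.5436, -0.0226]]
[ 0.6376 -0.0967  0.04  ] yaw 0.06363466045544487 0.0715478831167086 0.17711430356220992 0.1594210907334687
RD [[0.6854, -0.246], [0.6907, -0.4046], [0.5157, -0.4115], [0.5076, -0.2482]]
[ 0.5999 -0.3276  0.04  ] yaw 0.025579192514010706 0.04168094292828919 0.17645999006160032 0.1610699056373025
blockL [[0.4573, 0.003], [0.47, -0.0251], [0.4343, -0.0384], [0.424, -0.015]]
blockR [[0.4231, -0.3145], [0.4291, -0.345], [0.3906, -0.353], [0.3823, -0.3256]]
rod ends [[0.4859, -0.1916], [0.4063, -0.1595]]
rod bar [[0.469, -0.1867], [0.4151, -0.1653]]
card edge top [[0.6435, 0.2431], [0.6283, 0.3386]]
card edge bot [[0.6435, 0.2431]]
```

```bash
cat >> h.py <<'E'
def yaw(s): 
    M=R.from_rotvec(s["tcp_rot"]).as_matrix(); return np.arctan2(M[1,2],M[0,2])
def info():
    s=get_state(); M=R.from_rotvec(s["tcp_rot"]).as_matrix()
    print("t",round(s["t"],2),"pos",s["eef_pos"].round(4),"jawyaw",yaw(s).round(4),"ydir",M[:,1].round(4),"q",s["joint_pos"].round(3),"F",s["force"].round(1),"gap",round(s["finger_gap"],3))
    return s
E
python3 -c "
from h import *
info()"
```

```text
t 0.25 pos [ 0.1859 -0.5176  0.4044] jawyaw -1.226 ydir [-1.e-04  5.e-04 -1.e+00] q [-1.293  0.3    1.521  0.     1.321 -0.067] F [-0.   0.3 -0.1] gap 0.993
```

Call:
step_arm:
  series:
    - [0.22, 0.183, -0.1, 0, 0, -0.11]
    - [0.22, 0.183, -0.1, 0, 0, -0.11]
    - [0.22, 0.183, -0.1, 0, 0, -0.11]
    - [0.22, 0.183, -0.1, 0, 0, -0.11]
    - [0.22, 0.183, -0.1, 0, 0, -0.11]
    - [0.22, 0.183, -0.1, 0, 0, -0.11]
    - [0.22, 0.183, -0.1, 0, 0, -0.11]
  claw: 1
  grip_force: 40

```text
t: 1.12
eef_pos: [0.4058, -0.3348, 0.3048]
tcp_rot: [-0.248, 2.097, -2.097]
force: [-0.3, -0.8, -0.6]
finger_gap: 0.997
```

Run:
```python
from h import *
s=info(); c=cam("wrist"); cv2.imwrite("pics/w1.png",c["img"])
np.save("w1.npy",np.r_[c["C"],c["Rwc"].ravel()])
print(proj(c,[[.4063,-.3345,.028]]))
```

```text
t 1.12 pos [ 0.4058 -0.3348  0.3048] jawyaw -1.3356 ydir [-1.e-04 -2.e-04 -1.e+00] q [-0.76   0.353  1.698 -0.     1.091  0.576] F [-0.3 -0.8 -0.6] gap 0.997
[[253.68034296 195.34429913]]
```

View pics/w1.png

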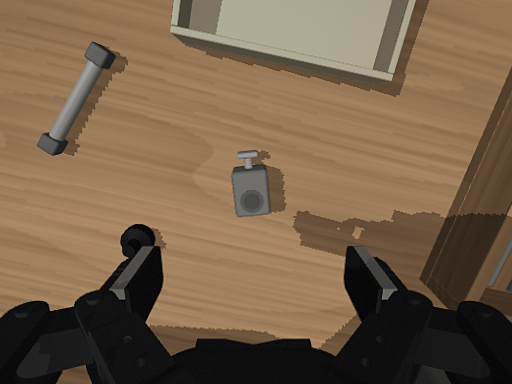

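Run:
```python
from h import *
c=cam("wrist"); im=c["img"]; zoom(im,210,135,300,235,"pics/z5.png",6)
t=cam("top"); print("knob",onz(t,[(370.2,289.7)],.03))
print("knobw",onz(c,[(137,238)],.03))
```

```text
knob [[ 0.33327143 -0.23528694  0.03      ]]
knobw [[ 0.34627308 -0.24633554  0.03      ]]
```

View pics/z5.png

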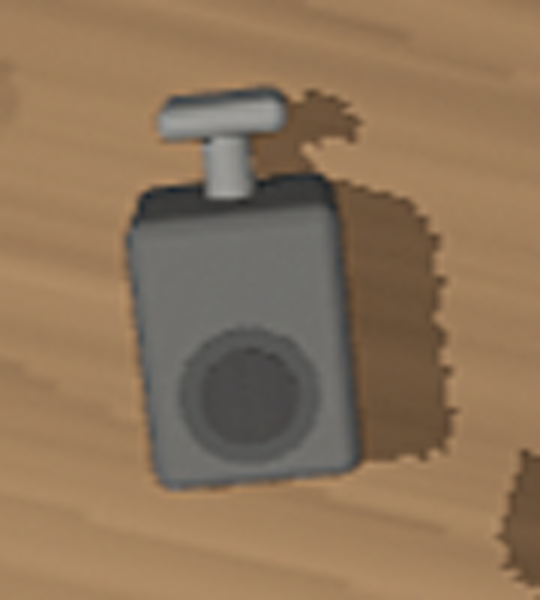

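Run:
```python
from h import *
c=cam("wrist")
a=onz(c,[(210+x/6-.4,135+y/6-.4) for x,y in [(130,228),(336,206),(357,472),(158,489)]],.028)
m=a.mean(0);ex=a[0]+a[1]-a[2]-a[3];ey=a[0]+a[3]-a[1]-a[2]
print(m,np.arctan2(ex[1],ex[0]),np.arctan2(-ey[0],ey[1]),np.linalg.norm(ex)/2,np.linalg.norm(ey)/2)
s=info(); print(m-s["eef_pos"])
```

```text
[ 0.40707425 -0.33220204  0.028     ] 0.32024757500638956 0.33248676038204517 0.037931662350172646 0.02803719392833285
t 1.32 pos [ 0.4053 -0.3354  0.3051] jawyaw -1.3375 ydir [ 4.e-04 -5.e-04 -1.e+00] q [-0.761  0.353  1.698 -0.     1.09   0.577] F [0.4 1.5 1.4] gap 1.002
[ 0.00181998  0.00315784 -0.27708512]
```

Call:
step_arm:
  series:
    - [0.001, 0.002, -0.06, 0, 0, 0.09]
    - [0.001, 0.002, -0.115, 0, 0, 0.09]
    - [0.001, 0.002, -0.127, 0, 0, 0.09]
    - [0.001, 0.002, -0.127, 0, 0, 0.09]
    - [0.001, 0.002, -0.127, 0, 0, 0.09]

```text
t: 1.95
eef_pos: [0.4073, -0.3332, 0.1798]
tcp_rot: [-0.333, 2.042, -2.048]
force: [-0.4, 0.2, 0.2]
finger_gap: 1.002
```

Call:
step_arm:
  series:
    - [0, 0, 0, 0, 0, 0]
    - [0, 0, 0, 0, 0, 0]
    - [0, 0, 0, 0, 0, 0]
    - [0, 0, 0, 0, 0, 0]
    - [0, 0, 0, 0, 0, 0]
    - [0, 0, 0, 0, 0, 0]
  claw: 0

```text
t: 2.7
eef_pos: [0.407, -0.3327, 0.1781]
tcp_rot: [-0.335, 2.045, -2.046]
force: [-1.2, 0.4, 6.3]
finger_gap: 0.343
```

```bash
python3 -c "
from h import *
info()
c=cam('wrist');cv2.imwrite('pics/w2.png',c['img'])"
```

```text
t 2.7 pos [ 0.407  -0.3327  0.1781] jawyaw -1.246 ydir [ 5.e-04 -4.e-04 -1.e+00] q [-0.755  0.552  1.762  0.     0.827  0.491] F [-1.2  0.4  6.3] gap 0.343
```

View pics/w2.png

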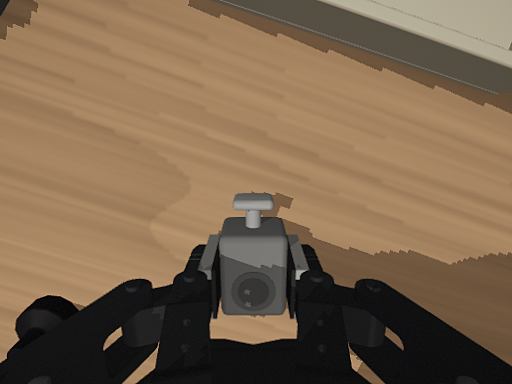

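Call:
step_arm:
  series:
    - [0, 0, 0.06, 0, 0, 0]
    - [0.04, 0.042, 0.07, 0, 0, -0.1]
    - [0.08, 0.084, 0.07, 0, 0, -0.257]
    - [0.12, 0.126, 0.07, 0, 0, -0.257]
    - [0.16, 0.168, 0.07, 0, 0, -0.257]
    - [0.193, 0.203, 0.07, 0, 0, -0.257]
    - [0.193, 0.203, 0.06, 0, 0, -0.257]
    - [0.193, 0.203, 0.06, 0, 0, -0.257]

```text
t: 3.75
eef_pos: [0.5994, -0.1298, 0.2364]
tcp_rot: [-0.077, 2.189, -2.187]
force: [0.1, -0.1, -1.1]
finger_gap: 0.343
```

```bash
python3 -c "
from h import *
info()
c=cam('wrist');cv2.imwrite('pics/w3.png',c['img'])"
```

```text
t 3.75 pos [ 0.5994 -0.1298  0.2364] jawyaw -1.5028 ydir [-2.5e-03  6.0e-04 -1.0e+00] q [-0.273  0.617  1.478 -0.     1.049  1.23 ] F [ 0.1 -0.1 -1.1] gap 0.343
```

View pics/w3.png

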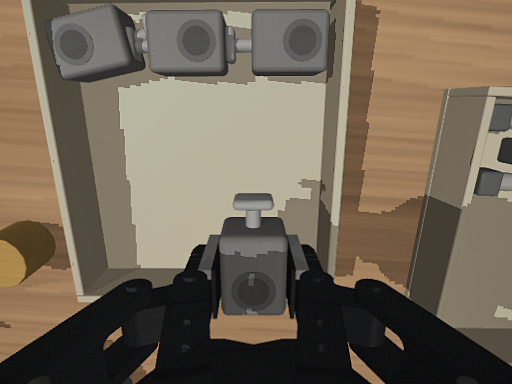

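Call:
step_arm:
  series:
    - [0, 0, -0.035, 0, 0, 0]
    - [0, 0, -0.047, 0, 0, 0]
    - [0, 0, -0.05, 0, 0, 0]
    - [0, 0, -0.052, 0, 0, 0]
    - [0, 0, -0.052, 0, 0, 0]

```text
t: 4.42
eef_pos: [0.6, -0.1297, 0.1864]
tcp_rot: [-0.073, 2.186, -2.187]
force: [0.2, -0.3, -1.6]
finger_gap: 0.34
```

```bash
python3 -c "
from h import *
info()
c=cam('top');cv2.imwrite('pics/t3.png',c['img'][100:260,230:430].repeat(4,0).repeat(4,1))
c=cam('wrist');cv2.imwrite('pics/w4.png',c['img'])"
```

```text
t 4.42 pos [ 0.6    -0.1297  0.1864] jawyaw -1.5031 ydir [ 1.e-03 -3.e-04 -1.e+00] q [-0.273  0.69   1.493 -0.     0.958  1.23 ] F [ 0.2 -0.3 -1.6] gap 0.34
```

View pics/w4.png

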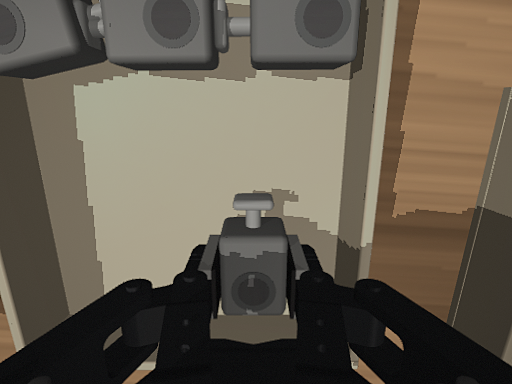

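Call:
step_arm:
  series:
    - [0, 0, -0.001, 0, 0, 0]
    - [0, 0, -0.002, 0, 0, 0]
    - [0, 0, -0.002, 0, 0, 0]

```text
t: 4.9
eef_pos: [0.5999, -0.1296, 0.1836]
tcp_rot: [-0.074, 2.187, -2.187]
force: [0.4, 0.6, -2.0]
finger_gap: 0.341
```

Call:
step_arm:
  series:
    - [0, 0, 0, 0, 0, 0]
    - [0, 0, 0, 0, 0, 0]
    - [0, 0, 0, 0, 0, 0]
    - [0, 0, 0.05, 0, 0, 0]
    - [0, 0, 0.1, 0, 0, 0]
  claw: 0.53

```text
t: 5.52
eef_pos: [0.5998, -0.1296, 0.2847]
tcp_rot: [-0.075, 2.188, -2.187]
force: [0.3, 0.1, 0.5]
finger_gap: 0.532
```

```bash
python3 -c "
from h import *
info()
c=cam('wrist');cv2.imwrite('pics/w5.png',c['img'])"
```

```text
t 5.53 pos [ 0.5998 -0.1296  0.2847] jawyaw -1.5031 ydir [-9.e-04  3.e-04 -1.e+00] q [-0.272  0.556  1.449  0.     1.137  1.231] F [0.3 0.1 0.5] gap 0.532
```

View pics/w5.png

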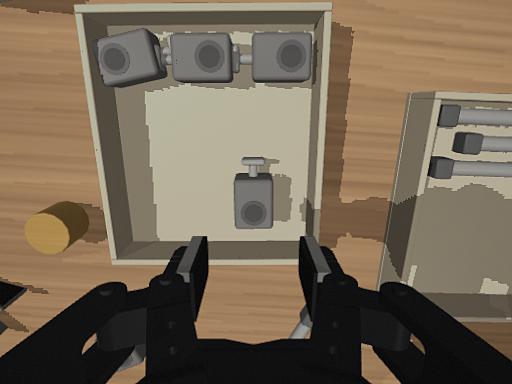

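Call:
step_arm:
  series:
    - [-0.04, 0.03, 0.01, 0, 0, 0.15]
    - [-0.08, 0.06, 0.01, 0, 0, 0.3]
    - [-0.12, 0.09, 0.01, 0, 0, 0.36]
    - [-0.153, 0.11, 0.01, 0, 0, 0.36]
    - [-0.153, 0.11, 0.01, 0, 0, 0.36]
  claw: 1

```text
t: 6.2
eef_pos: [0.4455, -0.0186, 0.2939]
tcp_rot: [-0.432, 1.984, -1.984]
force: [1.0, 0.1, 1.2]
finger_gap: 1.006
```

Run:
```python
from h import *
s=info(); c=cam("wrist"); im=c["img"]; print(proj(c,[[.4464,-.0189,.028]]))
cv2.imwrite("pics/w6.png",im); zoom(im,205,135,305,235,"pics/z6.png",6)
```

```text
t 6.2 pos [ 0.4455 -0.0186  0.2939] jawyaw -1.1416 ydir [ 1.e-04  0.e+00 -1.e+00] q [-0.124  0.205  1.923  0.     1.014  1.018] F [1.  0.1 1.2] gap 1.006
[[254.27735324 199.37880671]]
```

View pics/z6.png

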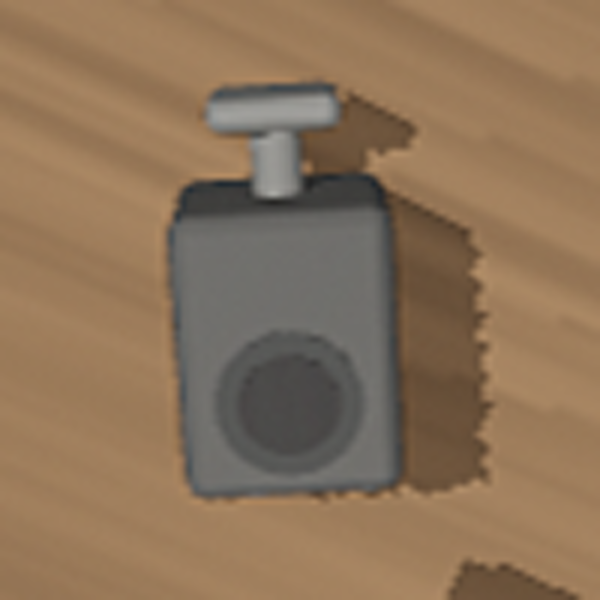

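View pics/w6.png

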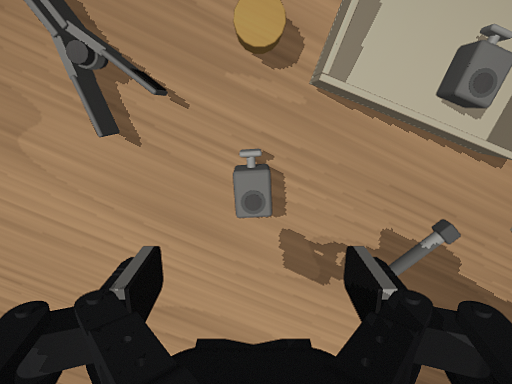

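Run:
```python
from h import *
c=cam("wrist")
a=onz(c,[(205+x/6-.4,135+y/6-.4) for x,y in [(174,224),(391,212),(400,488),(192,495)]],.028)
m=a.mean(0);ex=a[0]+a[1]-a[2]-a[3];ey=a[0]+a[3]-a[1]-a[2]
print(m,np.arctan2(ex[1],ex[0]),np.arctan2(-ey[0],ey[1]),np.linalg.norm(ex)/2,np.linalg.norm(ey)/2)
s=info(); print(m-s["eef_pos"])
```

```text
[ 0.45110311 -0.01679898  0.028     ] 0.47591656337335053 0.47443830615513377 0.03757137102636704 0.028010921814333723
t 6.3 pos [ 0.4472 -0.0197  0.2941] jawyaw -1.1427 ydir [ 1.3e-03 -2.0e-04 -1.0e+00] q [-0.126  0.208  1.919 -0.     1.014  1.017] F [ 0.5 -0.5  0.8] gap 1.003
[ 0.00390045  0.00287031 -0.26608501]
```

Call:
step_arm:
  series:
    - [0.002, 0.003, -0.05, 0, 0, 0.046]
    - [0.002, 0.003, -0.105, 0, 0, 0.046]
    - [0.002, 0.003, -0.117, 0, 0, 0.046]
    - [0.002, 0.003, -0.117, 0, 0, 0.046]
    - [0.002, 0.003, -0.117, 0, 0, 0.046]

```text
t: 6.92
eef_pos: [0.4497, -0.0168, 0.1784]
tcp_rot: [-0.469, 1.955, -1.957]
force: [-0.1, -0.1, -0.1]
finger_gap: 1.002
```

Call:
step_arm:
  series:
    - [0, 0, 0, 0, 0, 0]
    - [0, 0, 0, 0, 0, 0]
    - [0, 0, 0, 0, 0, 0]
    - [0, 0, 0, 0, 0, 0]
    - [0, 0, 0, 0, 0, 0]
    - [0, 0, 0, 0, 0, 0]
  claw: 0

```text
t: 7.68
eef_pos: [0.449, -0.0166, 0.1771]
tcp_rot: [-0.472, 1.957, -1.957]
force: [-1.0, -0.6, 7.1]
finger_gap: 0.342
```

```bash
python3 -c "
from h import *
info()
c=cam('wrist');cv2.imwrite('pics/w7.png',c['img'])"
```

```text
t 7.67 pos [ 0.449  -0.0166  0.1771] jawyaw -1.097 ydir [ 6.e-04 -1.e-04 -1.e+00] q [-0.119  0.43   1.973  0.     0.738  0.978] F [-1.  -0.6  7.1] gap 0.342
```

View pics/w7.png

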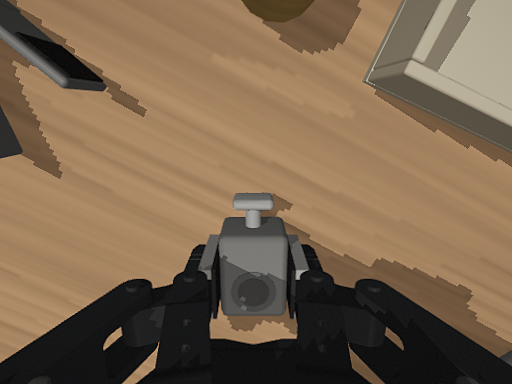

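Call:
step_arm:
  series:
    - [0, 0, 0.06, 0, 0, 0]
    - [0.03, -0.01, 0.07, 0, 0, -0.15]
    - [0.07, -0.025, 0.07, 0, 0, -0.3]
    - [0.11, -0.04, 0.07, 0, 0, -0.406]
    - [0.147, -0.053, 0.07, 0, 0, -0.406]
    - [0.147, -0.053, 0.06, 0, 0, -0.406]
    - [0.147, -0.053, 0.06, 0, 0, -0.406]

```text
t: 8.6
eef_pos: [0.5951, -0.0694, 0.2352]
tcp_rot: [-0.078, 2.189, -2.188]
force: [-0.7, 0.4, -1.4]
finger_gap: 0.343
```

```bash
python3 -c "
from h import *
info()
c=cam('wrist');cv2.imwrite('pics/w8.png',c['img'])"
```

```text
t 8.6 pos [ 0.5951 -0.0694  0.2352] jawyaw -1.5029 ydir [-3.1e-03  6.0e-04 -1.0e+00] q [-0.177  0.592  1.523  0.     1.03   1.326] F [-0.7  0.4 -1.4] gap 0.343
```

View pics/w8.png

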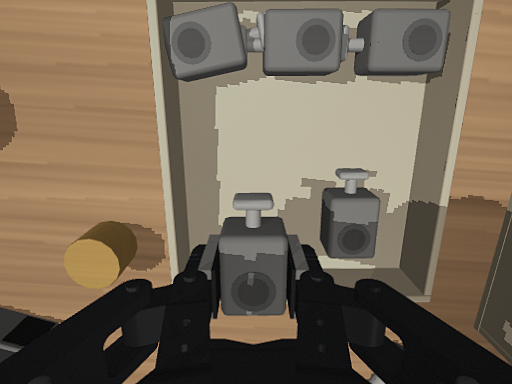

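Aligned with clearance to the first block; lower and release.

Call:
step_arm:
  series:
    - [0, 0, -0.035, 0, 0, 0]
    - [0, 0, -0.047, 0, 0, 0]
    - [0, 0, -0.051, 0, 0, 0]
    - [0, 0, -0.053, 0, 0, 0]
    - [0, 0, -0.053, 0, 0, 0]
    - [0, 0, -0.053, 0, 0, 0]

```text
t: 9.4
eef_pos: [0.596, -0.0696, 0.1843]
tcp_rot: [-0.073, 2.186, -2.187]
force: [-0.0, -0.3, -0.8]
finger_gap: 0.345
```

Call:
step_arm:
  series:
    - [0, 0, 0, 0, 0, 0]
    - [0, 0, 0, 0, 0, 0]
    - [0, 0, 0, 0, 0, 0]
    - [0, 0, 0.05, 0, 0, 0]
    - [0, 0, 0.1, 0, 0, 0]
  claw: 0.53

```text
t: 10.02
eef_pos: [0.5958, -0.0696, 0.2847]
tcp_rot: [-0.075, 2.188, -2.187]
force: [1.2, 0.8, -0.6]
finger_gap: 0.532
```

```bash
python3 -c "
from h import *
info()
c=cam('wrist');cv2.imwrite('pics/w9.png',c['img'])"
```

```text
t 10.03 pos [ 0.5958 -0.0696  0.2847] jawyaw -1.503 ydir [-1.e-03  2.e-04 -1.e+00] q [-0.177  0.528  1.493  0.     1.122  1.326] F [ 1.2  0.8 -0.6] gap 0.532
```

View pics/w9.png

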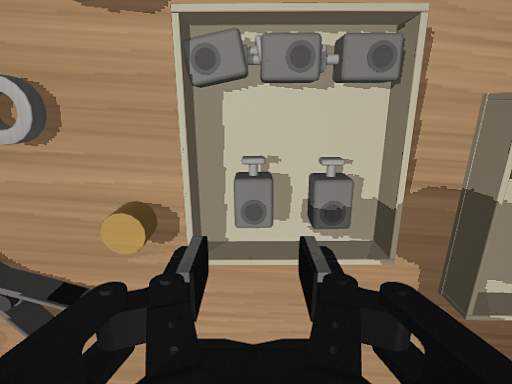

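Call:
step_arm:
  series:
    - [-0.04, -0.03, 0.005, 0, 0, -0.15]
    - [-0.08, -0.06, 0.005, 0, 0, -0.3]
    - [-0.12, -0.085, 0.005, 0, 0, -0.45]
    - [-0.15, -0.106, 0.005, 0, 0, -0.45]
    - [-0.15, -0.106, 0.005, 0, 0, -0.45]
    - [-0.15, -0.106, 0.005, 0, 0, -0.45]
  claw: 1

```text
t: 10.82
eef_pos: [0.4463, -0.1755, 0.2889]
tcp_rot: [-0.39, -2.012, 2.012]
force: [-0.3, -0.4, -0.1]
finger_gap: 1.0
```

Run:
```python
from h import *
s=info(); c=cam("wrist"); im=c["img"]; print(proj(c,[[.446,-.1757,.008]]))
cv2.imwrite("pics/w10.png",im); zoom(im,195,100,315,290,"pics/z10.png",4)
np.savez("w10.npz",C=c["C"],Rwc=c["Rwc"])
```

```text
t 10.82 pos [ 0.4463 -0.1755  0.2889] jawyaw -1.9531 ydir [ 7.e-04 -2.e-04 -1.e+00] q [-0.451  0.281  1.839  0.     1.021  1.502] F [-0.3 -0.4 -0.1] gap 1.0
[[255.42699864 194.25328224]]
```

View pics/w10.png

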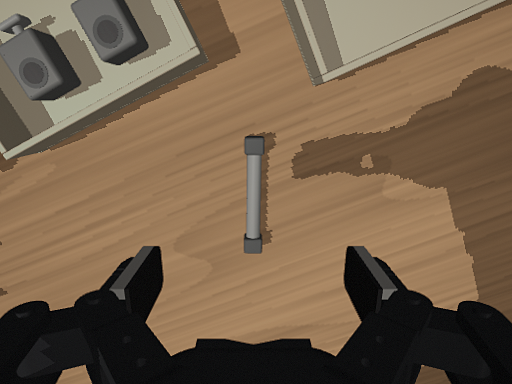

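View pics/z10.png

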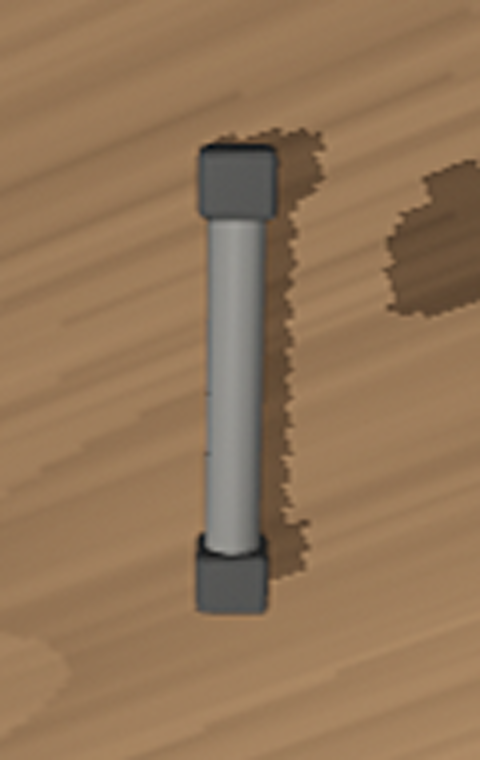

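Call:
step_arm:
  series:
    - [0, 0, -0.05, 0, 0, 0.0]
    - [0, 0, -0.1, 0, 0, 0]
    - [0, 0, -0.113, 0, 0, 0]
    - [0, 0, -0.113, 0, 0, 0]
    - [0, 0, -0.113, 0, 0, 0]

```text
t: 11.5
eef_pos: [0.4466, -0.1757, 0.1773]
tcp_rot: [-0.392, -2.013, 2.014]
force: [0.5, -0.6, -0.0]
finger_gap: 0.994
```

Call:
step_arm:
  series:
    - [0, 0, 0, 0, 0, 0]
    - [0, 0, 0, 0, 0, 0]
    - [0, 0, 0, 0, 0, 0]
    - [0, 0, 0, 0, 0, 0]
    - [0, 0, 0, 0, 0, 0]
    - [0, 0, 0, 0, 0, 0]
    - [0, 0, 0, 0, 0, 0]
  claw: 0

```text
t: 12.38
eef_pos: [0.4459, -0.1757, 0.1759]
tcp_rot: [-0.39, -2.012, 2.012]
force: [-1.2, 0.9, 5.7]
finger_gap: 0.116
```

```bash
python3 -c "
from h import *
info()
c=cam('wrist');cv2.imwrite('pics/w11.png',c['img'])"
```

```text
t 12.38 pos [ 0.4459 -0.1757  0.1759] jawyaw -1.9531 ydir [ 2.e-04 -1.e-04 -1.e+00] q [-0.452  0.481  1.892 -0.     0.769  1.501] F [-1.2  0.9  5.7] gap 0.116
```

View pics/w11.png

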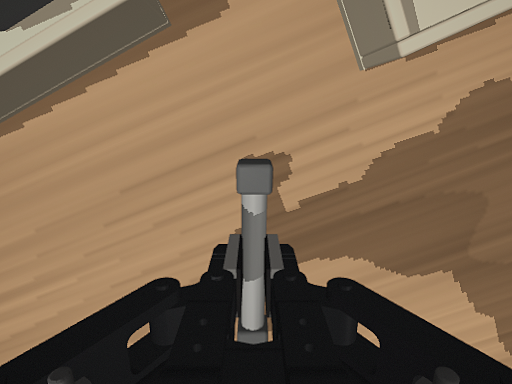

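Call:
step_arm:
  series:
    - [0, 0, 0.06, 0, 0, 0.0]
    - [0.0, 0, 0.07, 0, 0, 0.18]
    - [0.0, 0, 0.07, 0, 0, 0.36]
    - [0.02, -0.025, 0.07, 0, 0, 0.54]
    - [0.04, -0.055, 0.07, 0, 0, 0.72]
    - [0.07, -0.09, 0.07, 0, 0, 0.9]
    - [0.09, -0.12, 0.07, 0, 0, 1.08]
    - [0.114, -0.153, 0.07, 0, 0, 1.26]

```text
t: 13.42
eef_pos: [0.5604, -0.3295, 0.2451]
tcp_rot: [-0.802, 1.696, -1.694]
force: [0.2, 0.5, -1.7]
finger_gap: 0.118
```

Call:
step_arm:
  series:
    - [0, 0, 0, 0, 0, 0.18]
    - [0, 0, 0, 0, 0, 0.36]
    - [0, 0, 0, 0, 0, 0.54]
    - [0, 0, 0, 0, 0, 0.72]
    - [0, 0, 0, 0, 0, 0.727]
    - [0, 0, 0, 0, 0, 0.727]

```text
t: 14.18
eef_pos: [0.5599, -0.3286, 0.2454]
tcp_rot: [-1.223, 1.187, -1.187]
force: [0.3, 0.3, -1.7]
finger_gap: 0.117
```

```bash
python3 -c "
from h import *
info()
c=cam('wrist');cv2.imwrite('pics/w12.png',c['img'])
c=cam('top');zoom(c['img'],270,110,460,225,'pics/t12.png',4)"
```

```text
t 14.18 pos [ 0.5599 -0.3286  0.2454] jawyaw 0.0301 ydir [-3.e-04  2.e-04 -1.e+00] q [-0.587  0.676  1.355 -0.     1.111 -0.617] F [ 0.3  0.3 -1.7] gap 0.117
```

View pics/w12.png

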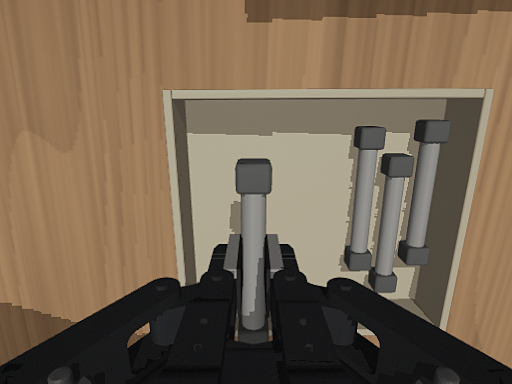

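View pics/t12.png

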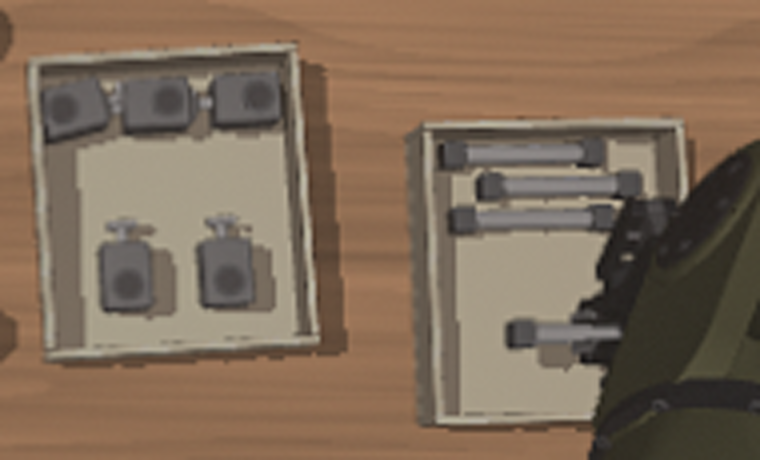

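Call:
step_arm:
  series:
    - [0, 0, -0.04, 0, 0, 0]
    - [0, 0, -0.056, 0, 0, 0]
    - [0, 0, -0.062, 0, 0, 0]
    - [0, 0, -0.064, 0, 0, 0]
    - [0, 0, -0.064, 0, 0, 0]
    - [0, 0, -0.064, 0, 0, 0]

```text
t: 15.02
eef_pos: [0.56, -0.3287, 0.1825]
tcp_rot: [-1.225, 1.183, -1.185]
force: [0.2, 0.3, -1.5]
finger_gap: 0.115
```

Call:
step_arm:
  series:
    - [0, 0, 0, 0, 0, 0]
    - [0, 0, 0, 0, 0, 0]
    - [0, 0, 0, 0, 0, 0]
    - [0, 0, 0.05, 0, 0, 0]
    - [0, 0, 0.11, 0, 0, 0]
    - [0, 0, 0.12, 0, 0, 0]
  claw: 0.36

```text
t: 15.78
eef_pos: [0.5602, -0.3288, 0.3066]
tcp_rot: [-1.224, 1.178, -1.19]
force: [-0.1, 0.1, -0.5]
finger_gap: 0.361
```

```bash
python3 -c "
from h import *
info()
c=cam('wrist');cv2.imwrite('pics/w13.png',c['img'])"
```

```text
t 15.78 pos [ 0.5602 -0.3288  0.3066] jawyaw 0.034 ydir [ 0.006 -0.004 -1.   ] q [-0.587  0.606  1.314 -0.     1.214 -0.621] F [-0.1  0.1 -0.5] gap 0.361
```

View pics/w13.png

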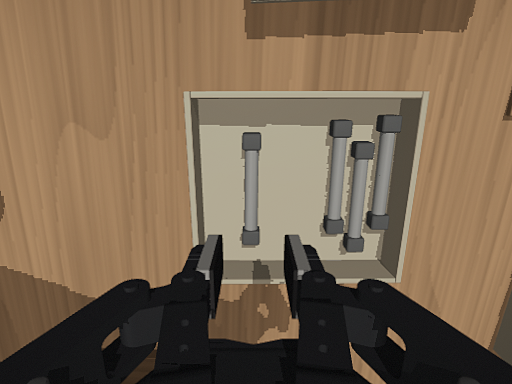

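Call:
step_arm:
  series:
    - [-0.013, 0.06, 0, 0, 0, -0.1]
    - [-0.026, 0.12, 0, 0, 0, -0.2]
    - [-0.039, 0.18, 0, 0, 0, -0.3]
    - [-0.052, 0.24, 0, 0, 0, -0.4]
    - [-0.065, 0.3, 0, 0, 0, -0.553]
    - [-0.078, 0.36, 0, 0, 0, -0.553]
    - [-0.091, 0.422, 0, 0, 0, -0.553]
    - [-0.091, 0.424, 0, 0, 0, -0.553]
  claw: 1

```text
t: 16.82
eef_pos: [0.4678, 0.0984, 0.3006]
tcp_rot: [-0.922, 1.578, -1.577]
force: [-0.5, 0.2, -0.0]
finger_gap: 1.001
```

Call:
step_arm:
  series:
    - [0, 0, 0, 0, 0, 0]

```text
t: 16.95
eef_pos: [0.4689, 0.0952, 0.3009]
tcp_rot: [-0.919, 1.58, -1.58]
force: [-0.4, -0.3, -0.8]
finger_gap: 0.999
```

Run:
```python
from h import *
s=info(); c=cam("wrist"); im=c["img"]; print(proj(c,[[.4914,.1338,.032],[.4691,.0947,.032]]))
cv2.imwrite("pics/w14.png",im); zoom(im,150,60,350,240,"pics/z14.png",4)
np.savez("w14.npz",C=c["C"],Rwc=c["Rwc"])
c=cam('top'); cv2.imwrite("pics/t14.png",c["img"])
```

```text
t 16.95 pos [0.4689 0.0952 0.3009] jawyaw -0.5183 ydir [-1.2e-03 -3.0e-04 -1.0e+00] q [ 0.124  0.262  1.831 -0.     1.05   0.642] F [-0.4 -0.3 -0.8] gap 0.999
[[252.85266998 142.60759754]
 [252.85752556 198.97036771]]
```

View pics/w14.png

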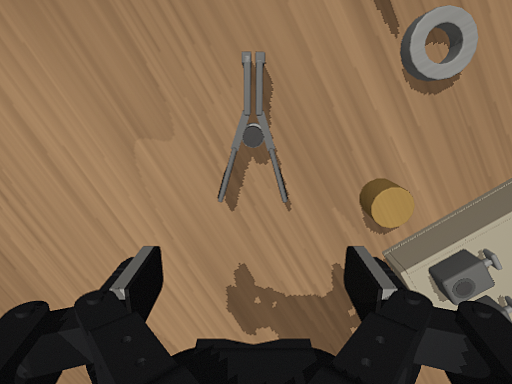

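View pics/z14.png

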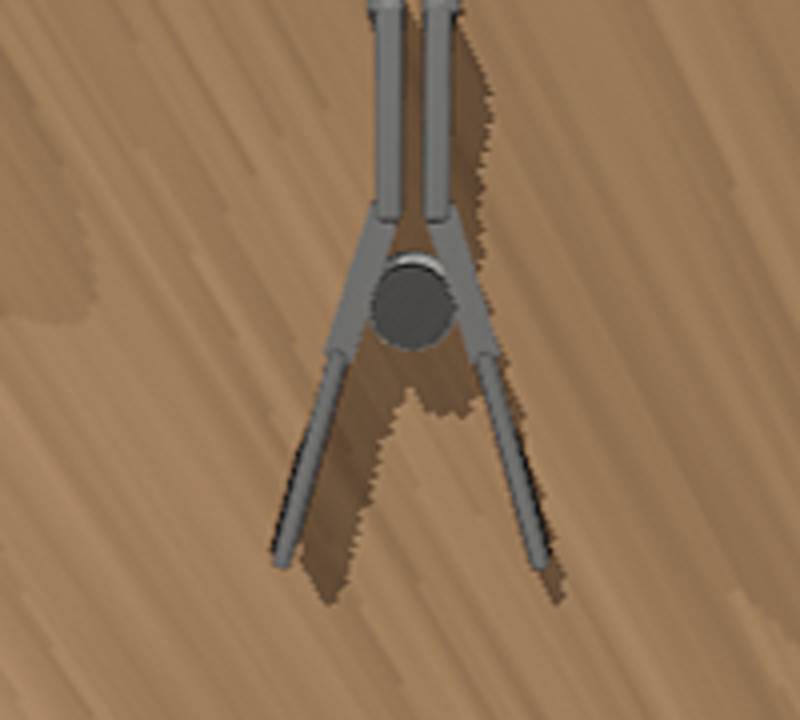

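View pics/t14.png

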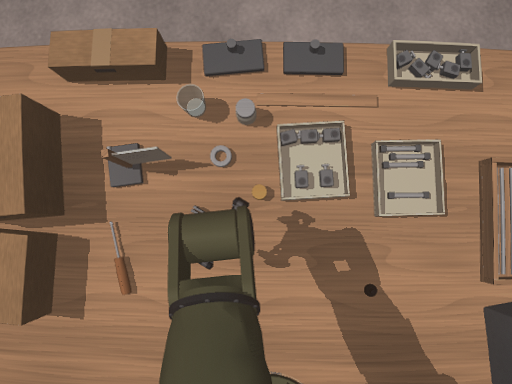

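Run:
```python
from h import *
c=cam("wrist")
P=onz(c,[(150+x/4-.4,60+y/4-.4) for x,y in [(412,306),(282,562),(540,562),(389,8),(438,8)]]+[(247,51),(260,51)],.032)
print(P.round(4)); tm=(P[1]+P[2])/2; jm=(P[5]+P[6])/2
print(np.linalg.norm(P[1]-P[2]),np.arctan2(*(jm-tm)[1::-1]),np.linalg.norm(jm-P[0]),np.linalg.norm(tm-P[0]))
print(info()["eef_pos"]-tm)
```

```text
[[0.4941 0.1372 0.032 ]
 [0.446  0.106  0.032 ]
 [0.4911 0.0802 0.032 ]
 [0.5167 0.1848 0.032 ]
 [0.5242 0.1805 0.032 ]
 [0.5202 0.1908 0.032 ]
 [0.5282 0.1862 0.032 ]]
0.05193914886845663 1.0424447711280722 0.05946540438267907 0.0509211673081439
t 17.1 pos [0.4692 0.0942 0.3013] jawyaw -0.5208 ydir [-6.e-04 -2.e-04 -1.e+00] q [ 0.122  0.261  1.831 -0.     1.05   0.642] F [ 0.4  0.6 -0.5] gap 1.005
[0.00058397 0.00108354 0.26930085]
```

Call:
step_arm:
  series:
    - [0.001, 0.002, -0.05, 0, 0, -0.005]
    - [0.001, 0.002, -0.1, 0, 0, -0.005]
    - [0.001, 0.002, -0.12, 0, 0, -0.005]
    - [0.001, 0.002, -0.125, 0, 0, -0.005]
    - [0.001, 0.002, -0.125, 0, 0, -0.005]
    - [0.001, 0.002, -0.125, 0, 0, -0.005]

```text
t: 17.85
eef_pos: [0.4702, 0.0972, 0.1777]
tcp_rot: [-0.912, 1.583, -1.584]
force: [-1.3, -0.2, -0.2]
finger_gap: 1.003
```

Call:
step_arm:
  series:
    - [0, 0, 0, 0, 0, 0]
    - [0, 0, 0, 0, 0, 0]
    - [0, 0, 0, 0, 0, 0]
    - [0, 0, 0, 0, 0, 0]
    - [0, 0, 0, 0, 0, 0]
    - [0, 0, 0, 0, 0, 0]
    - [0, 0, 0, 0, 0, 0]
  claw: 0

```text
t: 18.73
eef_pos: [0.4703, 0.0975, 0.1778]
tcp_rot: [-0.912, 1.582, -1.584]
force: [-2.1, -1.0, 11.9]
finger_gap: 0.279
```

```bash
python3 -c "
from h import *
info()
c=cam('wrist');cv2.imwrite('pics/w15.png',c['img'])"
```

```text
t 18.73 pos [0.4703 0.0975 0.1778] jawyaw -0.5238 ydir [ 2.e-03  3.e-04 -1.e+00] q [0.128 0.478 1.889 0.    0.772 0.652] F [-2.1 -1.  11.9] gap 0.279
```

View pics/w15.png

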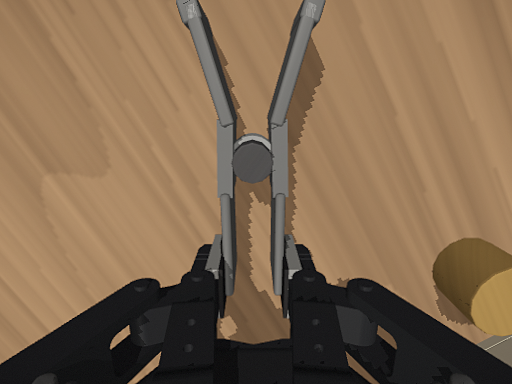

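Run:
```python
from h import *
c=cam("wrist"); s=info()
P=onz(c,[(252.5,162),(182,10),(320,10)],.032); d=P-s["eef_pos"]
y=yaw(s); ux=np.array([-np.sin(y),np.cos(y)]); uy=-np.array([np.cos(y),np.sin(y)])
print(P.round(4), (d[:,:2]@ux).round(4),(d[:,:2]@uy).round(4))
```

```text
t 18.82 pos [0.4703 0.0975 0.1778] jawyaw -0.5238 ydir [ 2.1e-03  3.0e-04 -1.0e+00] q [ 0.128  0.478  1.889 -0.     0.772  0.652] F [-2.5 -0.4 11.7] gap 0.281
[[0.4976 0.1427 0.032 ]
 [0.5028 0.1982 0.032 ]
 [0.5422 0.1755 0.032 ]] [0.0528 0.1035 0.1035] [-0.0009  0.0223 -0.0232]
```

Call:
step_arm:
  series:
    - [0, 0, 0.03, 0, 0, 0]
    - [0, 0, 0.065, 0, 0, 0.1]
    - [0.02, -0.005, 0.069, 0, 0, 0.25]
    - [0.05, -0.01, 0.069, 0, 0, 0.4]
    - [0.09, -0.02, 0.069, 0, 0, 0.55]
    - [0.13, -0.02, 0.069, 0, 0, 0.682]
    - [0.17, -0.012, 0.069, 0, 0, 0.682]
    - [0.197, -0.006, 0.069, 0, 0, 0.682]

```text
t: 19.82
eef_pos: [0.6681, 0.0915, 0.2455]
tcp_rot: [-1.28, 1.092, -1.092]
force: [-0.4, -0.8, -0.7]
finger_gap: 0.28
```

Call:
step_arm:
  series:
    - [0, 0, 0, 0, 0, 0]
    - [0, 0, 0, 0, 0, 0]

```text
t: 20.08
eef_pos: [0.6664, 0.0913, 0.2453]
tcp_rot: [-1.281, 1.093, -1.091]
force: [-0.2, -0.3, -1.7]
finger_gap: 0.28
```

Run:
```python
from h import *
s=info(); c=cam("wrist"); cv2.imwrite("pics/w16.png",c["img"]); print(proj(c,[[.6435,.2431,.15],[.6435,.2431,.02],[.6283,.3386,.15]]))
for n in["side","top"]:
    k=cam(n); cv2.imwrite(f"pics/{n}16.png",k["img"]); print(proj(k,[[.6435,.2431,.15],[.6435,.2431,.02],[.6283,.3386,.15]]))
zoom(cv2.imread("pics/side16.png"),130,210,300,360,"pics/sz16.png",4)
zoom(cv2.imread("pics/top16.png"),90,100,250,220,"pics/tz16.png",5)
```

```text
t 20.07 pos [0.6664 0.0913 0.2453] jawyaw 0.1581 ydir [-1.e-03 -1.e-04 -1.e+00] q [ 0.082  0.724  1.272 -0.     1.146 -0.076] F [-0.2 -0.3 -1.7] gap 0.28
[[  249.16698511  -509.74173542]
 [  252.45261047   -54.13608006]
 [  297.76410149 17221.08423311]]
[[187.40138609 242.19406153]
 [194.58817709 281.31632779]
 [177.18996922 286.65953282]]
[[156.76881946 146.75168718]
 [171.24936831 157.0966205 ]
 [112.08255401 153.78965339]]
```

View pics/w16.png

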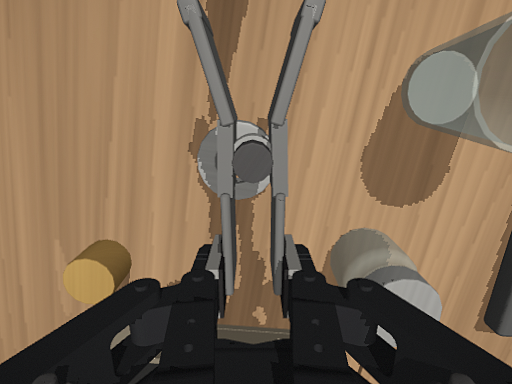

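View pics/sz16.png

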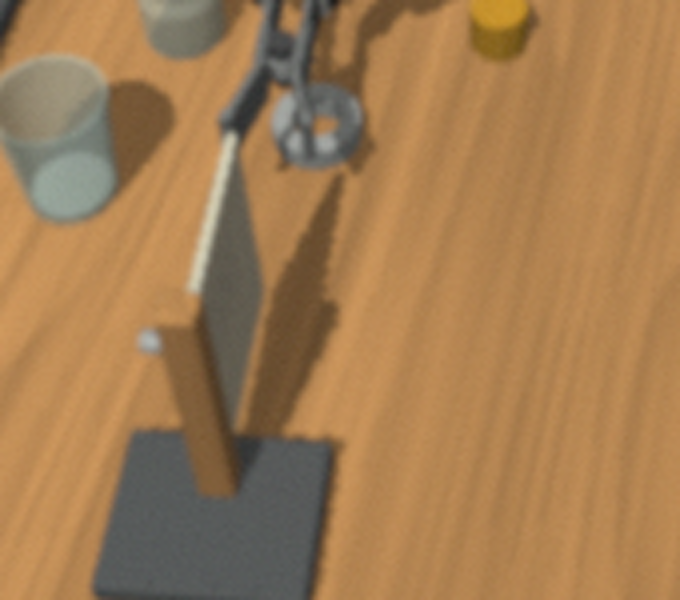

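View pics/tz16.png

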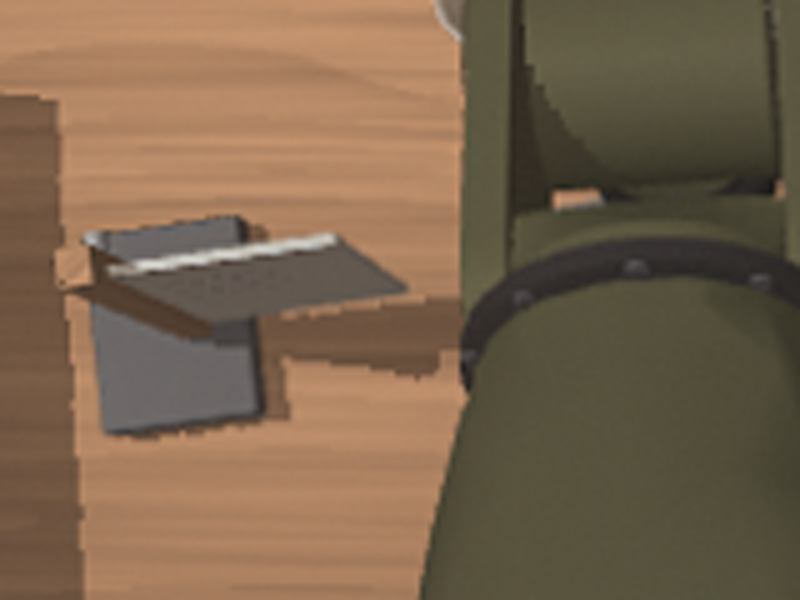

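Run:
```python
from h import *
t=cam("top");s=cam("side")
print(tri(t,(156.8,146.8),s,(188.4,243.9)), tri(t,(171.2,157.1),s,(195.2,282.2)))
# clip in side view: tips/pin
zoom(s["img"],170,190,220,250,"pics/sz17.png",10)
```

```text
(array([0.64295498, 0.24380883, 0.1462363 ]), np.float64(0.002341370776375542)) (array([0.6430605 , 0.24358325, 0.01779257]), np.float64(0.0015986734293585252))
```

View pics/sz17.png

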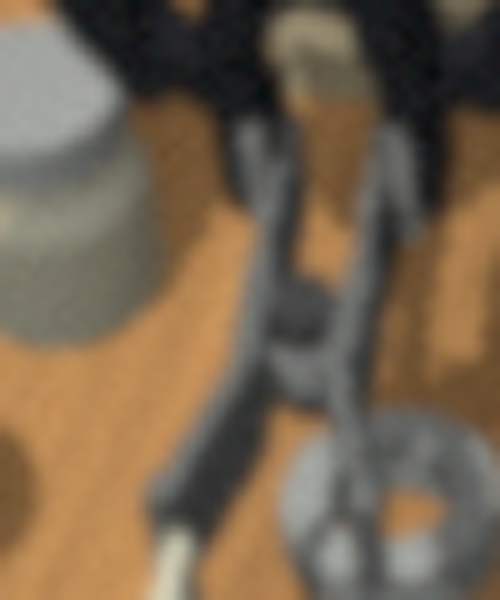

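Run:
```python
from h import *
s=cam("side"); P=onz(s,[(199.8,220.4)],.0995)[0]
w=cam("wrist"); Q=onz(w,[(252.5,162)],.0995)[0]
st=info(); y=yaw(st); ux=np.array([-np.sin(y),np.cos(y)]);uy=-np.array([np.cos(y),np.sin(y)])
E=np.array([.643,.2436])
for X in (P,Q): print(X,"edge in clip",(E-X[:2])@ux,(E-X[:2])@uy,"pin-tool",(X-st["eef_pos"])[:2]@ux,(X-st["eef_pos"])[:2]@uy)
```

```text
t 20.43 pos [0.6667 0.0913 0.2459] jawyaw 0.158 ydir [ 2.e-04  0.e+00 -1.e+00] q [ 0.082  0.724  1.271 -0.     1.146 -0.076] F [-0.  -0.  -1.3] gap 0.275
[0.65658764 0.14359313 0.0995    ] edge in clip 0.10089918935445893 -0.0023134730099951518 pin-tool 0.05319315872775947 0.001781307854394378
[0.66026507 0.1424798  0.0995    ] edge in clip 0.10257714824808407 0.0011430321154347986 pin-tool 0.05151519983413432 -0.001675197271035571
```

Call:
step_arm:
  series:
    - [-0.002, 0.013, 0, 0, 0, 0]
    - [-0.004, 0.026, 0, 0, 0, 0]
    - [-0.006, 0.036, 0, 0, 0, 0]
    - [-0.0065, 0.041, 0, 0, 0, 0]
    - [-0.0065, 0.041, 0, 0, 0, 0]

```text
t: 21.05
eef_pos: [0.6603, 0.1328, 0.2457]
tcp_rot: [-1.28, 1.092, -1.092]
force: [0.4, 0.8, -1.2]
finger_gap: 0.278
```

Run:
```python
from h import *
s=info(); c=cam("wrist"); cv2.imwrite("pics/w18.png",c["img"])
k=cam("side"); zoom(k["img"],160,195,230,265,"pics/sz18.png",8)
```

```text
t 21.05 pos [0.6603 0.1328 0.2457] jawyaw 0.1585 ydir [-0. -0. -1.] q [ 0.144  0.726  1.269 -0.     1.147 -0.014] F [ 0.4  0.8 -1.2] gap 0.278
```

View pics/w18.png

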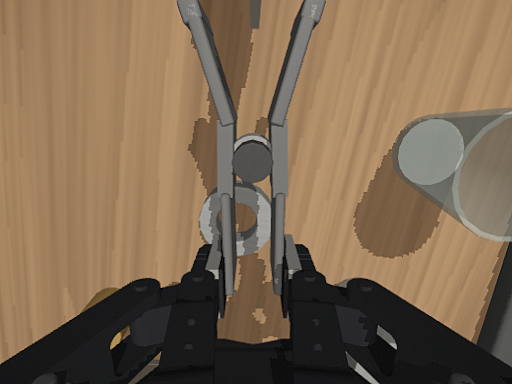

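View pics/sz18.png

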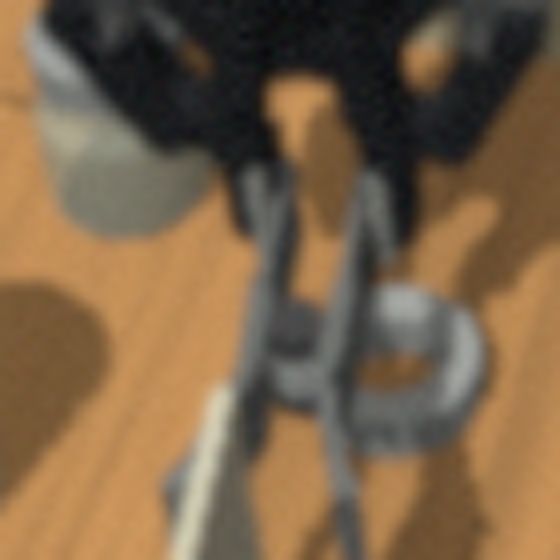

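Call:
step_arm:
  series:
    - [-0.0015, 0.009, 0, 0, 0, 0]
    - [-0.003, 0.018, 0, 0, 0, 0]
    - [-0.004, 0.025, 0, 0, 0, 0]
    - [-0.004, 0.027, 0, 0, 0, 0]
    - [-0.004, 0.027, 0, 0, 0, 0]
    - [-0.004, 0.027, 0, 0, 0, 0]

```text
t: 21.9
eef_pos: [0.6565, 0.1592, 0.2457]
tcp_rot: [-1.28, 1.092, -1.092]
force: [-0.4, -0.5, -1.2]
finger_gap: 0.282
```

Run:
```python
from h import *
s=info(); c=cam("wrist"); cv2.imwrite("pics/w19.png",c["img"])
k=cam("side"); zoom(k["img"],160,195,230,265,"pics/sz19.png",8)
Q=onz(c,[(252.5,162)],.0995)[0]; y=yaw(s); ux=np.array([-np.sin(y),np.cos(y)]);uy=-np.array([np.cos(y),np.sin(y)])
print((np.array([.643,.2436])-Q[:2])@ux,(np.array([.643,.2436])-Q[:2])@uy)
e=[.643,.2436]; print(proj(c,[e+[.02],e+[.085],e+[.1]]))
```

```text
t 21.9 pos [0.6565 0.1592 0.2457] jawyaw 0.1578 ydir [-0.e+00 -1.e-04 -1.e+00] q [ 0.184  0.73   1.262 -0.     1.15   0.026] F [-0.4 -0.5 -1.2] gap 0.282
0.033893621751282924 0.00170845402428534
[[249.89357437  80.880803  ]
 [248.15825746  69.2152143 ]
 [247.4675883   64.57330407]]
```

View pics/w19.png

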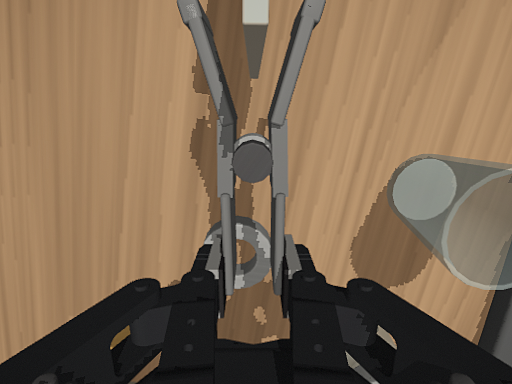

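View pics/sz19.png

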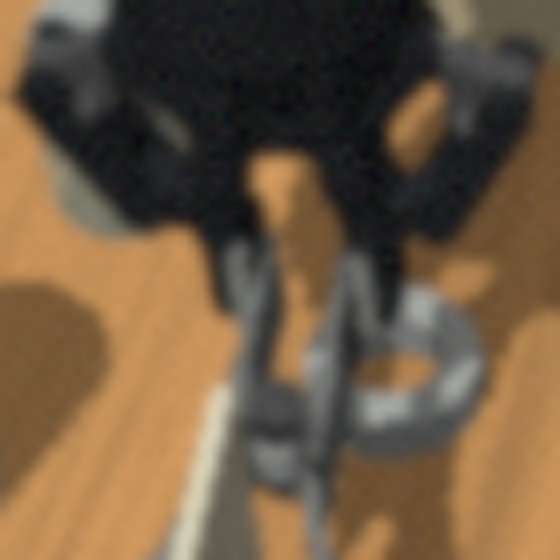

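Call:
step_arm:
  series:
    - [0, 0, 0, 0, 0, 0]
    - [0, 0, 0, 0, 0, 0]
    - [0, 0, 0, 0, 0, 0]
    - [0, 0, 0, 0, 0, 0]

```text
t: 22.5
eef_pos: [0.6564, 0.1594, 0.2457]
tcp_rot: [-1.28, 1.092, -1.092]
force: [-0.2, 0.1, -0.4]
finger_gap: 0.274
```

```bash
python3 -c "
from h import *
info(); c=cam('top'); cv2.imwrite('pics/t20.png',c['img'])
bot.job_done()"
```

```text
t 22.5 pos [0.6564 0.1594 0.2457] jawyaw 0.158 ydir [-0. -0. -1.] q [ 0.184  0.73   1.262 -0.     1.15   0.026] F [-0.2  0.1 -0.4] gap 0.274
the job is handed in; nothing more can be done
```

View pics/t20.png

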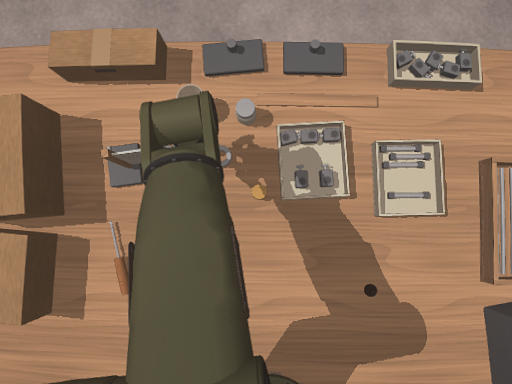

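I set both clamp blocks down in the block tray and the rod in the rod tray. I then squeezed the clip fully open, lifted it and brought its jaws level around the card's free edge. I handed the job in at 22.5 s; it reports no verdict.

**Clip and card, last checks:**
- The card edge is about 34–36 mm ahead of the pin and within about 2 mm of the middle of the jaws.
- By arm height, the clip's centre is about 84 mm above the table.
- In the last wrist picture neither jaw touches the card, and the force on the tool was near zero.
- The arm was still, with the clip held fully squeezed at a gripper opening of about 0.28.

**Rest of the table:** the last top picture shows the three parts in their trays. Nothing visible has moved, but the arm hides the collar and most of the beaker there. The wrist picture shortly before showed both still standing, and I did not measure either one's position again.

**Disagreement:** the wrist and fixed cameras differed by up to about 5 mm on positions. I averaged or cross-checked the views, and the difference is well inside the allowances.

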